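# Start the bottle shaker by pressing the bottle onto its sprung pad

### The arm

A 7-joint arm with a two-finger parallel gripper is mounted at the origin on the work surface; the furniture and walls round the work are solid. World frame = base frame: x ahead of the robot, y to its left, z up, the work surface at z = 0. Lengths are in m, angles in degrees, forces in N, time in s.
With the tool pointing down it reaches from about 0.425 to 0.875 m from the base axis. Payload 4.7 kg.
Tool frame: the origin (TCP) lies midway between the tips of the shut fingers; the grasp point (between the pads) lies 19 mm behind it; z points along the fingers, x is the direction in which the jaws open and shut, and the axes are right-handed (so a half turn about z gives the same grasp; the last joint's range is limited). The gripper opens to 87 mm and grips with 3 to 60 N. Pads are 19 mm wide; open, the fingers measure 117 mm over their backs; the gripper's body (75 mm by 190 mm) begins 51 mm behind the grasp point.
Start: joints at [-69.838, 18.392, -4.016, 83.108, 1.295, 78.541, -3.26], TCP at [0.215, 0.613, 0.223] pointing down, gripper open.
Joint ranges: [-163.93, 163.93], [-17.29, 119.83], [-79.2, 71.16], [3.27, 140.29], [-89.18, 269.18], [5.43, 117.66], [-154.24, 154.24]. Speed limits (degrees/s): [147.25, 147.25, 180, 180, 180, 180, 180].

### API

Orientations are given as [roll, pitch, yaw] about the fixed x, y, z axes, in that order (R = Rz(yaw) Ry(pitch) Rx(roll)).
In Python, from cell import telemetry, optics, env gives the robot as it stands.
- The arm moves only by the tool arm_command, never from a script. Its arguments are lists of equal length, an entry for each row: "translation": the shift along the tool's x, y, z in cm, a list of three; "twist": the turn about the tool's z in degrees. In form: {"translation": [[x, y, z], ...], "twist": [twist, ...]}. A call has 1 to 10 rows; each row shifts and turns the pose as measured when the row begins, along the tool's axes as they then stand; what a row does not reach is not made up. A row lasts 1/8 s, in which the tool goes at most 62.5 mm and 10.7 degrees, less where a joint would pass 70% of its speed; a pose out of reach is approached as far as the arm can. A call is refused whole if a number of a shift passes 6.25 or a number of a turn 10.7, either way. A call with a gripper value outside its range is refused whole. "grip" is the opening in per cent of the stroke, from 0 (shut) to 100 (fully open), set as the call begins (left out, the last holds). The fingers move at their own pace and stop on an object; "force" is the grip in N (left out, the last holds). Time passes only in rows, so rows that do not move let the fingers close. It gives the time, the measured TCP pose, the force and the opening at its end, in the units of the state.
- telemetry.get_obs(): the state, without advancing time (a new reading comes with each control period).
- optics.read_camera(name): name is "scene" or "top" or "wrist"; returns a dict with "img" (384x512x3 uint8, blue, green, red), "fx", "fy", "cx", "cy" (pixels), "extrinsics" (4x4, takes a point from camera to world coordinates); the wrist camera has in their place "hand_eye" (4x4, takes a point from camera to tool coordinates, whose origin is the TCP and whose axes are the tool frame's). Camera axes: x right, y up, looking along -z (the intrinsics and any distortion apply to the point x, -y, -z); pixel columns grow to the right and rows downward; lengths in m; the calibration is good to about 2 mm. The wrist camera is an equidistant fisheye: a pixel r from the principal point sees the ray r / f radians off the axis. A picture is of the moment at which its call begins: read the wrist's pose just before it. There is no depth.
- env.sign_off(): hands the job in, once; it reports no verdict.
The state is a dict: "time_s": time; "qpos": joint angles; "joint_velocities": joint speeds; "effort": joint torques, N m; "tool_pos": TCP position; "tool_rot": TCP orientation; "force": force on the tool from outside, world axes, zero at the start; "wrist_torque": the same for the moment, N m; "grip_width": finger opening in m.
Only numpy, scipy, OpenCV 4.12 (cv2) and the standard library are available. Lean on these libraries where they do the work, as an engineer would, in place of code of your own. Each camera call takes 0.05 s, during which the arm holds its last target. There are 200 camera calls.

### The job

Shake up the tall white bottle that stands near the small grey shaker (not the one back in the far left corner by the mug): keeping the bottle upright, press its base down on the shaker's sprung round rubber pad until the pad is fully down, and keep it fully down for two seconds. Then lift it off, stand the bottle upright on the round cork coaster so that its whole base is on the cork, and let go. Do not push or knock over the other things on the desk.

Things in the scene. Friction and masses are not known exactly. Their poses are not given: they have to be found in the camera images.
- bottle: closed round bottle, white with a green and yellow label and a white cap, standing upright; 154 mm tall, body 44 mm in diameter up to about 125 mm, the cap above it about 37 mm; about 0.1 kg, rigid (a like bottle in the far left corner of the desk, by the mug, is out of reach and not meant). Origin at the centre of its underside, z up along the bottle. With the gripper above it, grip it round the body about 100 to 110 mm above the underside
- shaker: touch-start bottle shaker, fixed to the desk: grey rounded housing 120 mm (x) by 104 mm (y), housing top 50 mm above the desk with a collar up to 56 mm; the round black rubber pad stands centrally on it. Origin at the centre of its underside, z up, x towards its back (the panel with the knob is on its -x side)
- pad_top (a point): centre of the flat top face of the black rubber pad, 68 mm in diameter; 76 mm above the desk with the pad up, 66 mm with it fully down. z up
- pad (a joint): how far the sprung pad is pressed down, m: 0 up, 0.010 fully down against a hard stop. It moves straight down; it begins to move at about 3 N and is fully down at about 9 N, so the bottle's own weight does not press it; it springs back when let go
- coaster: round cork coaster lying on the desk, fixed, 104 mm in diameter and 5 mm thick; origin at the centre of its underside (top face 5 mm above it)
- divider_top (a point): point on the top edge of the grey desk divider, a fixed upright panel 340 mm high, 30 mm thick, between robot and work; it runs slantwise over the desk from about x 0.30, y -0.27 through this point to x 0.65, y 0.33. Come over it from above; bottle, shaker and coaster have their centres 0.12 m or more behind it
- jar: bystander: round white tub with blue screw lid, 63 mm in diameter, 68 mm tall; origin at the centre of its underside
- calculator: bystander: grey pocket calculator lying flat, 112 x 70 x 12 mm; origin at the centre of its underside
- screwdriver: bystander: screwdriver with yellow grip lying near the divider, 176 mm long, 22 mm high; origin at the centre of its underside, long axis y
- putty: bystander: grey lump of putty lying near the divider, treated as rigid, 42 x 87 x 18 mm; origin at the centre of its underside
Not all that is in view belongs to the job. There is more than one size of the bottle; the one meant has the size given above.

How it is judged:
By the outcome, as a careful person would: the job done as asked, in the order asked, and still so for the second after the job is handed in, with the robot touching nothing.
It also fails if it takes over 61 s, if anything falls off the work surface, if the arm or the gripper's body presses on something with over 40 N, if the wrist force passes 120 N, or if a joint passes its speed limit or range.

## Working session

There is one attempt and no reset: what is moved stays moved. The work goes in short steps, Python scripts to look and compute and a tool call to move; the robot and the scene stay as the last step left them, time stands still between calls to the robot, and variables do not carry over. Pictures are saved under pics/ and viewed, about 8 in all and at most 12, crops included, and the job is handed in when it is done.

Besides the shell and the picture viewer there is one more tool, called after ">>>" as name([rows], argument=value, ...), one row to a line, values as JSON. arm_command: Moves the arm, as the interface text tells. Its arguments: {"type":"object","properties":{"translation":{"type":"array","items":{"type":"array","items":{"type":"number"}}},"twist":{"type":"array","items":{"type":"number"}},"grip":{"type":"number"},"force":{"type":"number"}},"required":["translation","twist"]}

```bash
mkdir -p pics; ls; cat > h.py <<'E'
import numpy as np, cv2
from cell import telemetry, optics, env
def shot(n,f):
    d=optics.read_camera(n); cv2.imwrite('pics/'+f,d['img']); return d
E
python3 - <<'E'
from h import *
o=telemetry.get_obs(); print({k:np.round(v,3) for k,v in o.items()})
a=shot('scene','s0.png');b=shot('top','t0.png')
for d in(a,b): print(d['fx'],d['fy'],d['cx'],d['cy'],d['extrinsics'].tolist() if hasattr(d['extrinsics'],'tolist') else d['extrinsics'],[k for k in d])
np.savez('cam.npz',**{n+k:d[k] for n,d in(('s',a),('t',b)) for k in('fx','fy','cx','cy','extrinsics')})
cv2.imwrite('pics/st.png',cv2.resize(np.vstack([a['img'],b['img']]),(400,600)))
E
```

```text
pics
{'time_s': np.float64(0.0), 'qpos': array([-69.837,  18.44 ,  -4.015,  83.176,   1.294,  78.539,  -3.26 ]), 'joint_velocities': array([-0.   , -0.076, -0.164,  0.058,  0.085,  0.031,  0.006]), 'effort': array([ 1.0000e-03, -4.9130e+01, -4.0400e-01, -3.1252e+01, -6.4000e-02,
        4.4000e-02,  0.0000e+00]), 'tool_pos': array([0.215, 0.613, 0.221]), 'tool_rot': array([1.79995e+02, 1.10000e-01, 7.06470e+01]), 'force': array([-0.044,  0.542,  0.35 ]), 'wrist_torque': array([ 0.018, -0.065,  0.036]), 'grip_width': np.float64(0.087)}
414.99868594774875 414.99868594774875 258.182483862684 189.01096635659687 [[0.7809880381906945, 0.3976320284003263, -0.4816081957289474, 0.07236500275821166], [-0.6243809572965093, 0.4793772785646776, -0.6167218538056021, -0.7247543971497133], [-0.014356335484543643, 0.7823593770040502, 0.6226617868837703, 0.8757562947292141], [0.0, 0.0, 0.0, 1.0]] ['img', 'fx', 'fy', 'cx', 'cy', 'extrinsics']
396.91722453680626 396.91722453680626 254.96254578729358 196.74258013929054 [[0.021617109907144782, 0.9940959819733038, -0.10632910788582478, 0.4786978087470522], [-0.9997584819644246, 0.02107312050675277, -0.00623709325705334, -0.05523449580985946], [-0.0039595832421760145, 0.10643825541900255, 0.9943114298266451, 1.2689997411522147], [0.0, 0.0, 0.0, 1.0]] ['img', 'fx', 'fy', 'cx', 'cy', 'extrinsics']
```

View pics/s0.png

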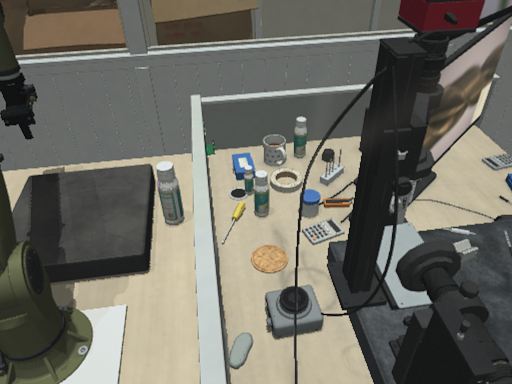

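View pics/t0.png

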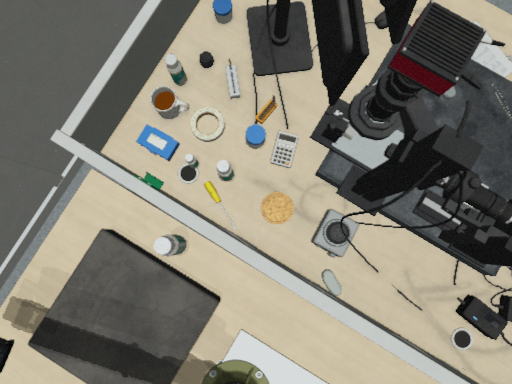

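The bottles I can see:

| Bottle | Scene px | Top px | Note |
|---|---|---|---|
| A | (261,195) | (225,170) | behind the divider |
| B | (249,180) | (190,160) | small |
| C | (170,195) | (170,245) | large, in front of the divider |
| D | (300,137) | (177,70) | far corner, by the mug |

A fits the description. I'll confirm it and measure its size in enlarged crops.

```bash
python3 - <<'E'
import cv2
s=cv2.imread('pics/s0.png');t=cv2.imread('pics/t0.png')
cv2.imwrite('pics/s1.png',cv2.resize(s[165:345,225:350],None,fx=3.2,fy=3.2,interpolation=cv2.INTER_CUBIC))
cv2.imwrite('pics/t1.png',cv2.resize(t[140:300,170:370],None,fx=3.7,fy=3.7,interpolation=cv2.INTER_CUBIC))
E
```

```text
(no output)
```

View pics/s1.png

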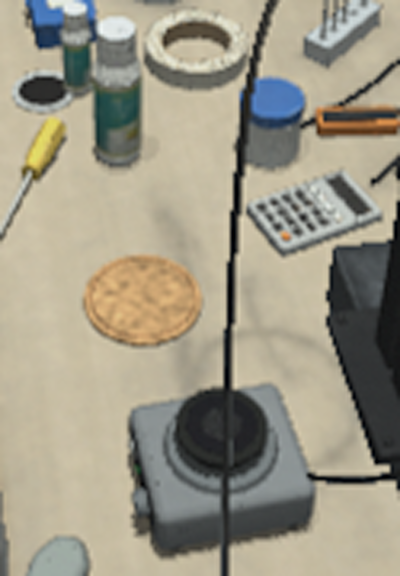

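View pics/t1.png

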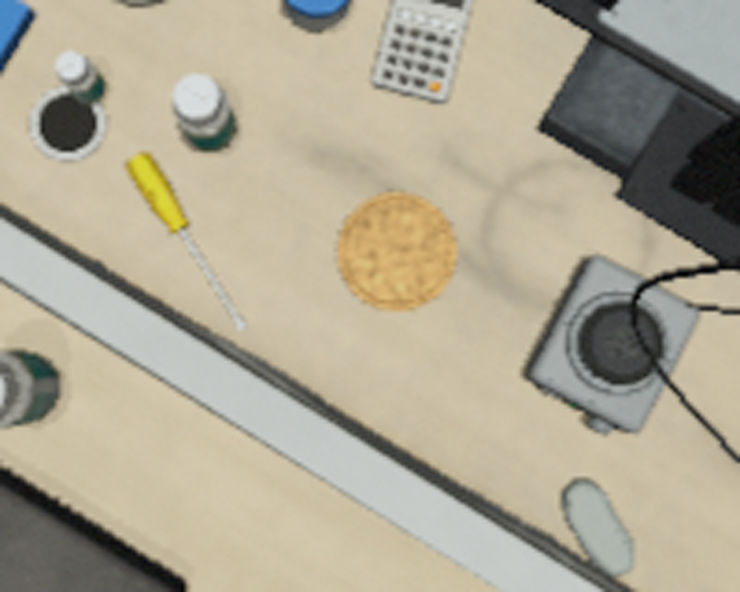

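Bottle A, at top crop (200,97) and scene crop (116,28), is the one meant. B beside it is clearly smaller. The coaster is at (397,250)/(142,300) and the pad at (620,343)/(221,426). A hanging black cable passes across the shaker in both views, so I'll triangulate it too.

```bash
cat >> h.py <<'E'
C=np.load('cam.npz') if __import__('os').path.exists('cam.npz') else None
def ray(n,p):
    E=C[n+'extrinsics'];d=np.array([(p[0]-C[n+'cx'])/C[n+'fx'],-(p[1]-C[n+'cy'])/C[n+'fy'],-1]);return E[:3,3],E[:3,:3]@d
def atz(n,p,z):
    o,d=ray(n,p);return o+d*(z-o[2])/d[2]
def tri(ps,pt):
    a,u=ray('s',ps);b,v=ray('t',pt)
    k=np.linalg.lstsq(np.c_[u,-v],b-a,rcond=None)[0];P=a+u*k[0];Q=b+v*k[1];return (P+Q)/2,np.linalg.norm(P-Q)
def proj(n,P):
    E=C[n+'extrinsics'];q=E[:3,:3].T@(np.array(P)-E[:3,3]);return np.array([C[n+'cx']+C[n+'fx']*q[0]/-q[2],C[n+'cy']+C[n+'fy']*q[1]/q[2]])
E
python3 - <<'E'
from h import *
np.set_printoptions(precision=3,suppress=True)
for n,s,t,z in(('cap',(261.3,173.8),(224,166.2),.154),('coaster',(269.4,258.8),(277.3,207.6),.005),('pad',(294,298),(337.6,232.7),.076),('jar',(312,194),(256,134),.068)):
    print(n,atz('s',s,z),atz('t',t,z),*tri(s,t))
sc=[(385,75),(350,105),(318,150),(306.9,171),(300,212),(297,259),(295.6,299),(295,343),(296,384)]
sc=np.concatenate([np.linspace(a,b,60) for a,b in zip(map(np.array,sc[:-1]),map(np.array,sc[1:]))])
for t in[(378,270),(369.5,264),(353.8,248),(345.7,234.6),(341.4,222.4),(344.3,217),(353.8,213),(370,211.6)]:
    r=[tri(p,t) for p in sc];print(t,[(sc[i],r[i][0],r[i][1]) for i in np.argsort([x[1] for x in r])[[0]]])
print('stand', atz('t',(318,135),0.02),atz('t',(330,185),0.02), 'base/top of divider',atz('t',(225,225),.34))
E
```

```text
cap [0.682 0.04  0.154] [0.684 0.042 0.154] [0.684 0.042 0.152] 8.579082227162173e-05
coaster [ 0.575 -0.126  0.005] [ 0.581 -0.119  0.005] [ 0.581 -0.12  -0.004] 0.0008450278275545716
pad [ 0.501 -0.303  0.076] [ 0.503 -0.297  0.076] [ 0.504 -0.299  0.069] 0.0016854209196945228
jar [ 0.809 -0.049  0.068] [ 0.802 -0.047  0.068] [ 0.805 -0.049  0.069] 0.006688987968274486
(378, 270) [(array([295.831, 377.051]), array([ 0.393, -0.43 ,  0.033]), np.float64(6.88385159713616e-05))]
(369.5, 264) [(array([295.847, 377.746]), array([ 0.408, -0.416, -0.009]), np.float64(8.484764007774903e-05))]
(353.8, 248) [(array([295.102, 335.542]), array([ 0.458, -0.357,  0.03 ]), np.float64(5.0184614751638185e-05))]
(345.7, 234.6) [(array([295.98 , 288.153]), array([ 0.498, -0.311,  0.123]), np.float64(0.00010890327731828961))]
(341.4, 222.4) [(array([297.915, 244.661]), array([ 0.528, -0.279,  0.216]), np.float64(0.0001665364369844335))]
(344.3, 217) [(array([299.898, 213.593]), array([ 0.538, -0.269,  0.295]), np.float64(0.0001697743168452129))]
(353.8, 213) [(array([304.912, 182.814]), array([ 0.542, -0.273,  0.376]), np.float64(2.007692538438456e-05))]
(370, 211.6) [(array([313.108, 159.254]), array([ 0.541, -0.291,  0.442]), np.float64(0.00015215115878855042))]
stand [ 0.816 -0.246  0.02 ] [ 0.655 -0.285  0.02 ] base/top of divider [0.51  0.019 0.34 ]
```

The bottle is at about (0.684, 0.042), the coaster at (0.580, -0.120) and the pad at (0.503, -0.298). I'll set the jaw axis along the divider, at a yaw of about 60°. First I rise, then cross over the divider.

>>> arm_command([
  [0, 0, -6],
  [0, 0, -6],
  [0, 0, -6],
  [0, 0, -6],
  [-2, 3, 0],
  [-3.2, 5.2, 0],
  [-3.2, 5.2, 0],
  [-3.2, 5.2, 0],
  [-3.2, 5.2, 0],
  [-3.2, 5.2, 0],
], twist=[0, 0, 0, 0, 0, 0, 0, 0, 0, 0], grip=100)

```text
time_s: 1.35
tool_pos: [0.4314, 0.3454, 0.4628]
tool_rot: [-179.9, 0.7, 71.4]
force: [0.8, 0.8, 0.4]
grip_width: 0.0869
```

>>> arm_command([
  [-3.3, 5.3, 0],
  [-3.3, 5.3, 0],
  [-3.3, 5.3, 0],
  [-3.3, 5.3, 0],
  [-3.3, 5.3, 0],
  [-2.5, 4, 0],
  [0, 0, 0],
  [0, 0, 0],
], twist=[0, 0, 0, 0, 0, 0, 6, 5])

```text
time_s: 2.35
tool_pos: [0.6616, 0.0585, 0.4584]
tool_rot: [-179.8, 1.1, 59.5]
force: [-0.2, -0.4, 0.3]
grip_width: 0.0869
```

```bash
cat >> h.py <<'E'
from scipy.spatial.transform import Rotation as Ro
def goto(x,y,z,yaw=None):
    o=telemetry.get_obs();R=Ro.from_euler('xyz',o['tool_rot'],degrees=True).as_matrix()
    print('t',round(o['time_s'],2),'pos',np.round(o['tool_pos'],4),'rot',np.round(o['tool_rot'],2),'F',np.round(o['force'],1),'w',round(o['grip_width'],4))
    print('tool shift cm',np.round(100*R.T@(np.array([x,y,z])-o['tool_pos']),2),'twist',None if yaw is None else round(o['tool_rot'][2]-yaw,1))
def wpix(d,o,P):
    R=Ro.from_euler('xyz',o['tool_rot'],degrees=True).as_matrix();H=np.array(d['hand_eye'])
    c=H[:3,:3].T@(R.T@(np.array(P)-o['tool_pos'])-H[:3,3]);v=np.array([c[0],-c[1],-c[2]]);th=np.arctan2(np.hypot(v[0],v[1]),v[2]);u=v[:2]/max(1e-9,np.hypot(v[0],v[1]))
    return np.array([d['cx']+d['fx']*th*u[0],d['cy']+d['fy']*th*u[1]])
def wray(d,o,p,z):
    R=Ro.from_euler('xyz',o['tool_rot'],degrees=True).as_matrix();H=np.array(d['hand_eye'])
    m=np.array([(p[0]-d['cx'])/d['fx'],(p[1]-d['cy'])/d['fy']]);th=np.hypot(*m);u=m/th
    c=np.array([np.sin(th)*u[0],-np.sin(th)*u[1],-np.cos(th)])
    w=R@H[:3,:3]@c;q=o['tool_pos']+R@H[:3,3];return q+w*(z-q[2])/w[2]
E
python3 - <<'E'
from h import *
o=telemetry.get_obs();d=shot('wrist','w0.png')
import pickle;pickle.dump((o,d),open('w0.pkl','wb'))
goto(.684,.042,.3,60);print(o['qpos'])
for n,P in(('cap',(.684,.042,.154)),('coaster',(.58,-.12,.005)),('pad',(.503,-.298,.076))): print(n,wpix(d,o,P))
E
```

```text
t 2.4 pos [0.6616 0.058  0.458 ] rot [-179.78    1.16   59.33] F [-0.6 -0.3 -1. ] w 0.0869
tool shift cm [ 0.08  2.81 15.79] twist -0.7
[-21.89175098  22.90877284  23.78550799  52.24219038  -8.5749584
 107.19645586  57.27302921]
cap [253.58903134 173.20187171]
coaster [165.31509578 156.67465103]
pad [ 74.9051059  174.79164882]
```

View pics/w0.png

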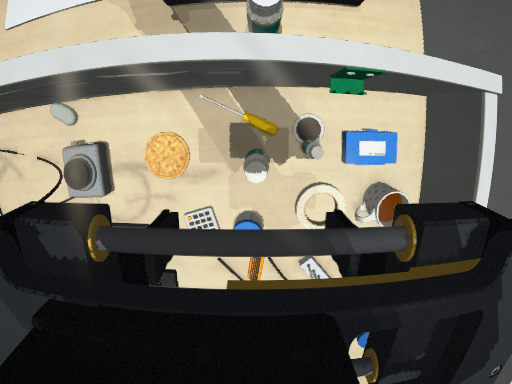

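The wrist view shows the cap at (256,175), the coaster at (167,155) and the pad at (77,174). All three are within about 2 px of where my estimates project. The jaw axis runs along the divider, so the gripper's long side clears it.

```bash
python3 - <<'E'
from h import *
import pickle
o,d=pickle.load(open('w0.pkl','rb'));print(d['fx'])
print(wray(d,o,(256,175),.154),wray(d,o,(167,155),.005),wray(d,o,(77,174),.076))
for P in[(.542,-.291,.442),(.542,-.273,.376),(.528,-.279,.216),(.498,-.311,.123),(.458,-.357,.03),(.4,-.42,0)]:print(P,wpix(d,o,P))
goto(.684,.042,.2,60)
E
```

```text
297.3186396354542
[0.68848088 0.04384745 0.154     ] [ 0.57896355 -0.11469455  0.005     ] [ 0.50463506 -0.29194031  0.076     ]
(0.542, -0.291, 0.442) [-51.43564384 262.42262946]
(0.542, -0.273, 0.376) [-12.93282818 237.27952361]
(0.528, -0.279, 0.216) [ 46.50522949 197.83231579]
(0.498, -0.311, 0.123) [ 57.81830494 180.64152767]
(0.458, -0.357, 0.03) [ 61.02154553 167.58480004]
(0.4, -0.42, 0) [ 43.0847955  159.30969934]
t 2.4 pos [0.6616 0.058  0.458 ] rot [-179.78    1.16   59.33] F [-0.6 -0.3 -1. ] w 0.0869
tool shift cm [ 0.29  2.85 25.79] twist -0.7
```

>>> arm_command([
  [0.1, 1, 4],
  [0.1, 1, 6],
  [0, 1, 6],
  [0, 0, 6],
  [0, 0, 4],
  [0, 0, 0],
], twist=[0, 0, 0, 0, 0, 0])

```text
time_s: 3.15
tool_pos: [0.6848, 0.0413, 0.1889]
tool_rot: [-179.7, 1.2, 59.9]
force: [0.0, 0.2, 1.1]
grip_width: 0.0868
```

```bash
python3 - <<'E'
from h import *
o=telemetry.get_obs();d=shot('wrist','w1.png');goto(.686,.043,.086,60)
print([wpix(d,o,(.686,.043,z)) for z in (.154,.125)])
import pickle;pickle.dump((o,d),open('w1.pkl','wb'))
E
```

```text
t 3.2 pos [0.6862 0.0414 0.1915] rot [-179.91    1.04   59.91] F [-0.4 -0.4 -0.1] w 0.0868
tool shift cm [ 0.32 -0.08 10.55] twist -0.1
[array([256.14443997, 209.05742248]), array([256.32843372, 197.7658035 ])]
```

View pics/w1.png

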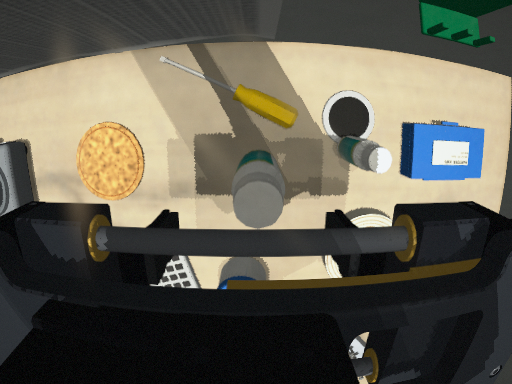

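The cap top is centred at about (260,203), and the coaster is an ellipse centred at about (110,160).

```bash
python3 - <<'E'
from h import *
import pickle
o,d=pickle.load(open('w1.pkl','rb'))
print(wray(d,o,(260,203),.154),wray(d,o,(110.5,160),.005)); p=wray(d,o,(260,203),.154); goto((p[0]+.684)/2,(p[1]+.042)/2,.086,60)
E
```

```text
[0.68349778 0.04752429 0.154     ] [ 0.57950986 -0.11213531  0.005     ]
t 3.2 pos [0.6862 0.0414 0.1915] rot [-179.91    1.04   59.91] F [-0.4 -0.4 -0.1] w 0.0868
tool shift cm [ 0.36 -0.36 10.55] twist -0.1
```

>>> arm_command([
  [0.4, -0.3, 3],
  [0, 0, 4],
  [0, 0, 3],
  [0, 0, 0.5],
], twist=[0, 0, 0, 0])

```text
time_s: 3.7
tool_pos: [0.6938, 0.0466, 0.098]
tool_rot: [179.2, 0.3, 60.1]
force: [-0.2, -0.6, -0.4]
grip_width: 0.0868
```

```bash
python3 -c "
from h import *
goto(.6845,.0445,.086,60)"
```

```text
t 3.7 pos [0.6938 0.0466 0.098 ] rot [179.16   0.3   60.13] F [-0.2 -0.6 -0.4] w 0.0868
tool shift cm [-0.64 -0.72  1.19] twist 0.1
```

>>> arm_command([
  [-0.4, -0.5, 0.8],
  [-0.3, -0.3, 0.4],
  [0, 0, 0],
], twist=[0, 0, 0])

```text
time_s: 4.08
tool_pos: [0.6863, 0.0444, 0.0912]
tool_rot: [178.8, 0.0, 60.2]
force: [1.2, 0.1, -0.5]
grip_width: 0.0867
```

```bash
python3 -c "
from h import *
goto(.6845,.0445,.086,60)"
```

```text
t 4.08 pos [0.6863 0.0444 0.0912] rot [178.78   0.    60.16] F [ 1.2  0.1 -0.5] w 0.0867
tool shift cm [-0.08 -0.17  0.51] twist 0.2
```

>>> arm_command([
  [0, -0.2, 0.4],
  [0, 0, 0],
  [0, 0, 0],
  [0, 0, 0],
  [0, 0, 0],
  [0, 0, 0],
], twist=[0, 0, 0, 0, 0, 0], grip=0, force=40)

```text
time_s: 4.82
tool_pos: [0.6854, 0.0455, 0.0884]
tool_rot: [178.7, -0.1, 60.2]
force: [-0.3, -0.1, -0.7]
grip_width: 0.0438
```

```bash
python3 -c "
from h import *
goto(.6845,.0445,.086,60)"
```

```text
t 4.83 pos [0.6854 0.0455 0.0884] rot [ 1.7869e+02 -8.0000e-02  6.0170e+01] F [-0.3 -0.1 -0.7] w 0.0438
tool shift cm [-0.14 -0.03  0.24] twist 0.2
```

Grip confirmed: the width is 43.8 mm and the TCP is 88.4 mm above the base. I'll lift and carry it to just above the pad.

>>> arm_command([
  [0, 0, -4],
  [0, 0, -6],
  [0, 0, -6],
  [-3, 0.1, -1],
  [-5, 0.1, 0],
  [-5.5, 0.2, 0],
  [-5.5, 0.2, 0],
  [-5.5, 0.2, 0],
  [-4, 0.2, 0],
  [0, 0, 0],
], twist=[0, 0, 0, 0, 0, 0, 0, 0, 0, 0])

```text
time_s: 6.08
tool_pos: [0.5438, -0.2123, 0.2618]
tool_rot: [178.8, 0.0, 60.2]
force: [0.1, 0.3, -0.6]
grip_width: 0.044
```

```bash
python3 -c "
from h import *
goto(.503,-.298,.20,60)
print(telemetry.get_obs()['qpos'])"
```

```text
t 6.08 pos [ 0.5438 -0.2123  0.2618] rot [1.7877e+02 1.0000e-02 6.0230e+01] F [ 0.1  0.3 -0.6] w 0.044
tool shift cm [-9.47  0.58  6.19] twist 0.2
[-9.06592827  8.8131055  31.14963469 91.69563386 -4.43357542 79.55934309
 82.72779112]
```

>>> arm_command([
  [-3, 0.2, 0],
  [-3, 0.2, 0],
  [-2.5, 0.2, 0],
  [-1.5, 0, 1],
  [0, 0, 0],
], twist=[0, 0, 0, 0, 0])

```text
time_s: 6.7
tool_pos: [0.5008, -0.2996, 0.2499]
tool_rot: [178.9, -0.2, 60.6]
force: [0.4, 1.0, 0.2]
grip_width: 0.0439
```

```bash
python3 - <<'E'
from h import *
goto(.503,-.298,.175,60)
a=shot('scene','s2.png')['img'];b=shot('top','t2.png')['img']
k=lambda i:cv2.resize(i,None,fx=4,fy=4,interpolation=cv2.INTER_CUBIC)
cv2.imwrite('pics/c2.png',np.hstack([k(a[225:345,245:345]),k(b[185:305,290:390])]))
E
```

```text
t 6.7 pos [ 0.5008 -0.2996  0.2499] rot [ 1.7887e+02 -1.6000e-01  6.0580e+01] F [0.4 1.  0.2] w 0.0439
tool shift cm [ 0.23 -0.04  7.5 ] twist 0.6
```

View pics/c2.png

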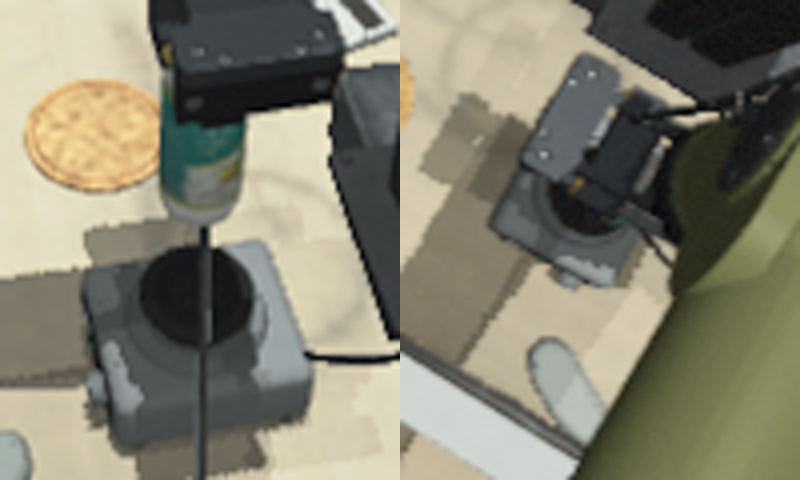

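The bottle hangs over the pad: its base is at crop (202,210) and the pad at (197,297). The cable passes through the gripper with no contact force, so it isn't solid. Lowering now.

>>> arm_command([
  [0.2, 0, 2],
  [0, 0, 3],
  [0, 0, 2],
  [0, 0, 0.5],
  [0, 0, 0],
], twist=[0, 0, 0, 0, 0])

```text
time_s: 7.42
tool_pos: [0.5107, -0.29, 0.1752]
tool_rot: [178.6, -0.4, 61.4]
force: [-0.5, -0.1, -0.1]
grip_width: 0.0437
```

```bash
python3 - <<'E'
from h import *
goto(.503,-.298,.164,60)
E
```

```text
t 7.42 pos [ 0.5107 -0.29    0.1752] rot [178.63  -0.42  61.38] F [-0.5 -0.1 -0.1] w 0.0437
tool shift cm [-1.08 -0.32  1.11] twist 1.4
```

>>> arm_command([
  [-0.6, -0.2, 0],
  [-0.5, -0.1, 0],
  [0, 0, 0],
], twist=[0, 0, 0])

```text
time_s: 7.8
tool_pos: [0.5035, -0.2994, 0.1775]
tool_rot: [178.4, -0.4, 61.4]
force: [0.2, -0.8, -0.6]
grip_width: 0.0443
```

```bash
python3 - <<'E'
from h import *
goto(.503,-.298,.164,60)
E
```

```text
t 7.8 pos [ 0.5035 -0.2994  0.1775] rot [178.42  -0.44  61.39] F [ 0.2 -0.8 -0.6] w 0.0443
tool shift cm [ 0.09 -0.14  1.35] twist 1.4
```

>>> arm_command([
  [0, -0.1, 0.7],
  [0, 0, 0.7],
  [0, 0, 0.5],
  [0, 0, 0.4],
], twist=[0, 0, 0, 0])

```text
time_s: 8.3
tool_pos: [0.5042, -0.2999, 0.1552]
tool_rot: [178.2, -0.5, 61.4]
force: [-1.2, 0.4, 7.2]
grip_width: 0.0441
```

```bash
python3 - <<'E'
from h import *
goto(.503,-.298,.154,60)
E
```

```text
t 8.3 pos [ 0.5042 -0.2999  0.1552] rot [178.23  -0.48  61.37] F [-1.2  0.4  7.2] w 0.0441
tool shift cm [ 0.11 -0.2   0.12] twist 1.4
```

>>> arm_command([
  [0, 0, 0.3],
  [0, 0, 0.3],
], twist=[0, 0])

```text
time_s: 8.55
tool_pos: [0.5061, -0.3011, 0.1542]
tool_rot: [178.0, -0.6, 61.4]
force: [-5.5, 2.9, 21.3]
grip_width: 0.0439
```

>>> arm_command([
  [0, 0, 0.1],
  [0, 0, 0.1],
], twist=[0, 0])

```text
time_s: 8.8
tool_pos: [0.5055, -0.3009, 0.1546]
tool_rot: [178.1, -0.6, 61.4]
force: [-2.4, 1.1, 7.5]
grip_width: 0.0439
```

>>> arm_command([
  [-0.1, 0, 0.3],
  [-0.05, 0, 0.27],
], twist=[0, 0])

```text
time_s: 9.05
tool_pos: [0.5067, -0.302, 0.1544]
tool_rot: [177.9, -0.9, 61.4]
force: [-5.4, 2.5, 16.7]
grip_width: 0.0443
```

>>> arm_command([
  [-0.05, -0.05, 0.27],
  [-0.05, -0.05, 0.27],
  [-0.05, -0.05, 0.27],
  [-0.05, -0.05, 0.27],
], twist=[0, 0, 0, 0])

```text
time_s: 9.55
tool_pos: [0.5072, -0.3029, 0.1545]
tool_rot: [177.5, -1.2, 61.5]
force: [-5.7, 3.4, 15.9]
grip_width: 0.0441
```

>>> arm_command([
  [0, -0.15, 0.28],
  [0, -0.15, 0.28],
  [0, -0.15, 0.28],
  [0, -0.15, 0.28],
  [0, -0.15, 0.28],
  [0, -0.15, 0.28],
], twist=[0, 0, 0, 0, 0, 0])

```text
time_s: 10.3
tool_pos: [0.5053, -0.3023, 0.1543]
tool_rot: [176.6, -1.6, 61.5]
force: [-3.4, 2.1, 16.0]
grip_width: 0.0439
```

>>> arm_command([
  [0, -0.05, 0.28],
  [0, -0.05, 0.28],
  [0, -0.05, 0.28],
  [0, -0.05, 0.28],
  [0, -0.05, 0.28],
  [0, -0.05, 0.28],
], twist=[0, 0, 0, 0, 0, 0])

```text
time_s: 11.05
tool_pos: [0.5085, -0.3045, 0.1545]
tool_rot: [175.7, -1.9, 61.5]
force: [-4.2, 2.5, 16.1]
grip_width: 0.0441
```

>>> arm_command([
  [0, -0.1, 0.28],
  [0, -0.1, 0.28],
  [0, -0.1, 0.28],
  [0, -0.1, 0.28],
  [0, -0.1, 0.28],
], twist=[0, 0, 0, 0, 0])

```text
time_s: 11.68
tool_pos: [0.5094, -0.3055, 0.1546]
tool_rot: [175.0, -2.2, 61.5]
force: [-4.1, 1.5, 15.1]
grip_width: 0.0441
```

```bash
python3 - <<'E'
from h import *
goto(.58,-.12,.20,60)
a=shot('scene','s3.png')['img']
cv2.imwrite('pics/c3.png',cv2.resize(a[195:345,235:345],None,fx=4,fy=4,interpolation=cv2.INTER_CUBIC))
E
```

```text
t 11.68 pos [ 0.5094 -0.3055  0.1546] rot [174.96  -2.22  61.5 ] F [-4.1  1.5 15.1] w 0.0441
tool shift cm [19.83 -2.3  -3.99] twist 1.5
```

View pics/c3.png

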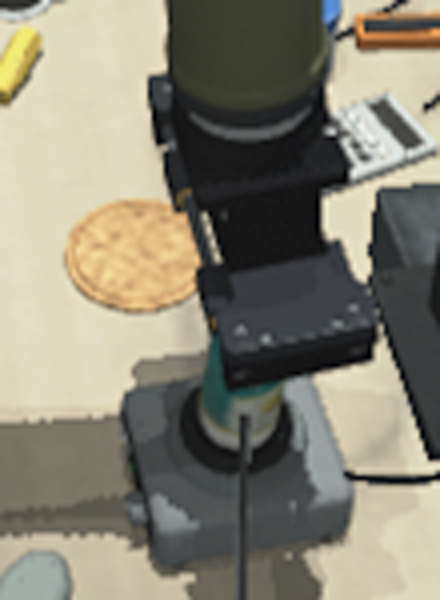

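The bottle's base sits inside the pad. About 16 N (over the 9 N needed) was read at every check from 9.05 to 11.68 s, against the hard stop. Lifting off to the coaster.

>>> arm_command([
  [0, 0, -1.5],
  [0, 0, -4],
  [2, -0.2, -1.5],
  [5, -0.5, 0],
  [5, -0.6, 0],
  [5, -0.6, 0],
  [2, -0.2, 0],
  [0, 0, 0],
], twist=[0, 0, 0, 0, 0, 0, 0, 0])

```text
time_s: 12.72
tool_pos: [0.5762, -0.1233, 0.2309]
tool_rot: [175.0, -2.2, 61.4]
force: [-0.2, 0.3, -0.7]
grip_width: 0.0438
```

```bash
cat >> h.py <<'E'
R0=Ro.from_euler('xyz',[178.7,-.1,60.17],degrees=True).as_matrix()
def base():
    # bottle base centre and axis, rigid grip since grasp
    o=telemetry.get_obs();R=Ro.from_euler('xyz',o['tool_rot'],degrees=True).as_matrix()
    b=R0.T@np.array([0,0,-.0884]);a=R@R0.T@np.array([0,0,1]);p=o['tool_pos']+R@b
    print('base',np.round(p,4),'tilt',np.round(np.degrees(np.arccos(a[2])),2),np.round(a,3));return p
E
python3 - <<'E'
from h import *
p=base();o=telemetry.get_obs()['tool_pos']
t=o+np.array([.58,-.1195,.03])-p; goto(*t,60)
E
```

```text
base [ 0.5828 -0.1232  0.1427] tilt 4.25 [-0.074 -0.001  0.997]
t 12.72 pos [ 0.5762 -0.1233  0.2309] rot [175.01  -2.2   61.35] F [-0.2  0.3 -0.7] w 0.0438
tool shift cm [-0.25 -1.4  11.19] twist 1.4
```

>>> arm_command([
  [0, -0.4, 3],
  [-0.2, -0.4, 4],
  [-0.1, -0.4, 3],
  [0, -0.2, 1],
  [0, 0, 0],
], twist=[0, 0, 0, 0, 0])

```text
time_s: 13.35
tool_pos: [0.5712, -0.1278, 0.1178]
tool_rot: [174.9, -2.1, 60.9]
force: [-0.1, -0.7, -0.4]
grip_width: 0.0439
```

```bash
python3 - <<'E'
from h import *
p=base();o=telemetry.get_obs()['tool_pos']
t=o+np.array([.58,-.1195,.007])-p; goto(*t,60)
a=shot('scene','s4.png')['img']
cv2.imwrite('pics/c4.png',cv2.resize(a[185:305,225:325],None,fx=5,fy=5,interpolation=cv2.INTER_CUBIC))
E
```

```text
base [ 0.5778 -0.128   0.0296] tilt 4.29 [-0.075  0.003  0.997]
t 13.35 pos [ 0.5712 -0.1278  0.1178] rot [174.89  -2.06  60.9 ] F [-0.1 -0.7 -0.4] w 0.0439
tool shift cm [ 0.77 -0.42  2.26] twist 0.9
```

View pics/c4.png

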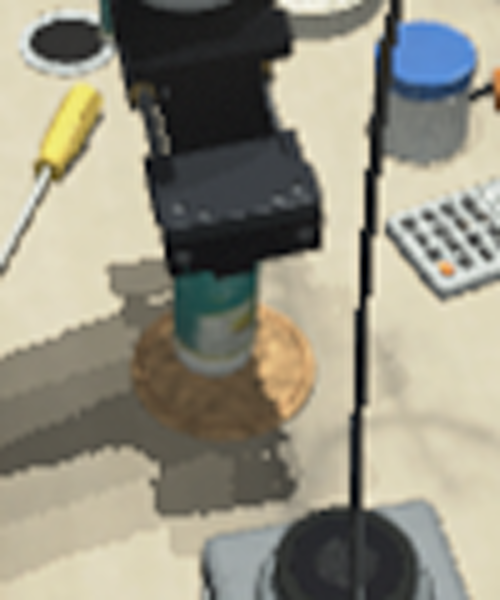

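The bottle is above the coaster. The coaster centre is at about (223,368), and the base at about (215,350) is 2.5 cm up. Lowering to contact.

>>> arm_command([
  [0.4, -0.3, 0.8],
  [0.3, -0.2, 0.8],
  [0, 0, 0.5],
  [0, 0, 0],
], twist=[0, 0, 0, 0])

```text
time_s: 13.9
tool_pos: [0.5749, -0.1192, 0.0989]
tool_rot: [174.6, -2.2, 60.9]
force: [0.0, 0.0, -0.6]
grip_width: 0.0437
```

```bash
python3 - <<'E'
from h import *
p=base();o=telemetry.get_obs()['tool_pos']
t=o+np.array([.58,-.1195,.006])-p; goto(*t,60)
E
```

```text
base [ 0.5821 -0.1195  0.0108] tilt 4.64 [-0.081  0.003  0.997]
t 13.9 pos [ 0.5749 -0.1192  0.0989] rot [174.57  -2.22  60.94] F [ 0.   0.  -0.6] w 0.0437
tool shift cm [-0.12 -0.23  0.46] twist 0.9
```

>>> arm_command([
  [0, -0.1, 0.3],
  [0, 0, 0.3],
], twist=[0, 0])

```text
time_s: 14.15
tool_pos: [0.5754, -0.1189, 0.0935]
tool_rot: [174.5, -2.3, 60.9]
force: [-2.4, 0.3, 13.2]
grip_width: 0.0442
```

>>> arm_command([
  [0, 0, -0.05],
  [0, 0, 0],
  [0, 0, 0],
  [0, 0, 0],
  [0, 0, 0],
  [0, 0, 0],
], twist=[0, 0, 0, 0, 0, 0], grip=60, force=5)

```text
time_s: 14.9
tool_pos: [0.5756, -0.1192, 0.0942]
tool_rot: [174.4, -2.3, 60.9]
force: [-0.0, 0.2, 0.2]
grip_width: 0.0524
```

```bash
python3 - <<'E'
from h import *
goto(.57,-.1195,.3,60)
E
```

```text
t 14.9 pos [ 0.5756 -0.1192  0.0942] rot [174.45  -2.27  60.93] F [-0.   0.2  0.2] w 0.0524
tool shift cm [  0.52   1.52 -20.52] twist 0.9
```

>>> arm_command([
  [0, 0, 0],
  [0, 0, 0],
  [0, 0, 0],
  [0.1, 0.2, -2],
  [0.1, 0.3, -3],
  [0.1, 0.3, -3],
], twist=[0, 0, 0, 0, 0, 0], grip=100)

```text
time_s: 15.65
tool_pos: [0.5734, -0.1191, 0.1735]
tool_rot: [174.8, -2.1, 60.9]
force: [0.8, 0.4, -0.4]
grip_width: 0.0867
```

>>> arm_command([
  [0.1, 0.3, -4],
  [0.1, 0.3, -5],
  [0, 0, -5],
  [0, 0, -5],
  [0, 0, -3],
  [0, 0, 0],
], twist=[0, 0, 0, 0, 0, 0])

```text
time_s: 16.4
tool_pos: [0.5578, -0.1179, 0.4029]
tool_rot: [174.5, -2.2, 60.9]
force: [0.2, 0.4, -0.5]
grip_width: 0.0871
```

```bash
python3 - <<'E'
from h import *
goto(.57,-.1195,.3,60)
o=telemetry.get_obs();d=shot('wrist','w5.png');a=shot('scene','s5.png')['img'];b=shot('top','t5.png')['img']
k=lambda i,f:cv2.resize(i,None,fx=f,fy=f,interpolation=cv2.INTER_CUBIC)
l=k(a[165:345,205:345],2.5); 
cv2.imwrite('pics/c5.png',np.hstack([l,k(d['img'],450/384)[:450,:440]])[:450,:800])
E
```

```text
t 16.4 pos [ 0.5578 -0.1179  0.4029] rot [174.52  -2.24  60.88] F [ 0.2  0.4 -0.5] w 0.0871
tool shift cm [ 0.06  0.16 10.36] twist 0.9
```

View pics/c5.png

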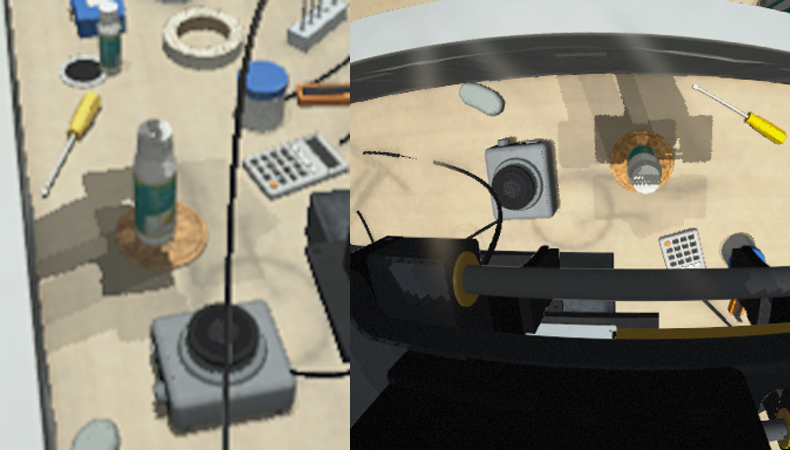

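The bottle stands upright with its base (crop 133–177, bottom 246) inside the coaster's outline (115–208, bottom 268). The bystanders haven't moved and the gripper is clear, so I'm handing in.

```bash
python3 -c "
from h import *
print(env.sign_off())"
```

```text
the job is handed in; nothing more can be done
None
```

The job is done and handed in at about 16.5 s of the 61 s allowed. I pressed the bottle on the shaker pad, lifted it off, stood it on the coaster, let go and moved the gripper clear.

- **Press:** The wrist force read about 15–17 N at every check from 9.05 to 11.68 s, over the 9 N needed for fully down. These were readings at the end of each call, about every half second. The first press, at about 8.5 s, reached 21 N but had fallen to 7.5 N by 8.8 s. The full two-second hold is the one that came after it.
- **Tilt:** The tool drifted to about 4–5° off vertical while pressing, so the bottle was slightly tilted during the hold and was set down that way. It stood upright once released.
- **Last look:** In the scene and wrist pictures the bottle is upright with its whole base on the cork. The calculator, jar, screwdriver and putty look undisturbed, and the pad has the bottle off it.
- **Cable:** The hanging cable above the shaker gave no contact force. The wrist camera put y about 5 mm off the fixed cameras, which is well within the margins.

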